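# Find the packed gift box by its weight

### The job

One of the three green gift boxes on the wooden coasters already has its gift inside; the other two are nearly empty. First take the pink soap bar off the box it lies on and lay it flat on the tablecloth, then heft all three boxes one after another, lifting each a few centimetres clear of its coaster and standing it back upright in the middle of a coaster before taking the next. End the job holding: finish with the heaviest box in the gripper, held up still and upright at least 15 cm above the table; do not tip or drop any box, and do not disturb the loose pink glass votive or the ribbon spool.

Things in the scene. Friction and masses are not known exactly. Their poses are not given: they have to be found in the camera images.
- gift_box_a: One of three identical closed green gift boxes with a red ribbon on the lid: body 50 x 50 mm and 50 mm high, lid 54 mm wide; grip it across two facing sides. Origin at the centre of its underside, z up, x and y square to its sides. Stands on a coaster, at any turn. One of the three (not visible which) is packed and weighs 0.42 to 0.58 kg, the other two 0.12 to 0.20 kg.
- gift_box_b: One of three identical closed green gift boxes with a red ribbon on the lid: body 50 x 50 mm and 50 mm high, lid 54 mm wide; grip it across two facing sides. Origin at the centre of its underside, z up, x and y square to its sides. Stands on a coaster, at any turn. One of the three (not visible which) is packed and weighs 0.42 to 0.58 kg, the other two 0.12 to 0.20 kg.
- gift_box_c: One of three identical closed green gift boxes with a red ribbon on the lid: body 50 x 50 mm and 50 mm high, lid 54 mm wide; grip it across two facing sides. Origin at the centre of its underside, z up, x and y square to its sides. Stands on a coaster, at any turn. One of the three (not visible which) is packed and weighs 0.42 to 0.58 kg, the other two 0.12 to 0.20 kg.
- coaster_1: One of three identical round dark-wood coasters, 65 mm across, 8 mm thick, fixed to the table; origin at the centre of its underside. One gift box stands centred on each at the start.
- coaster_2: One of three identical round dark-wood coasters, 65 mm across, 8 mm thick, fixed to the table; origin at the centre of its underside. One gift box stands centred on each at the start.
- coaster_3: One of three identical round dark-wood coasters, 65 mm across, 8 mm thick, fixed to the table; origin at the centre of its underside. One gift box stands centred on each at the start.
- pink_soap: Pink wrapped soap bar, 56 mm (its x) by 85 mm (its y) and 28 mm high, 0.12 kg, lying flat on top of one of the gift boxes (underside 58 mm above the table) and overhanging it, at any turn. Grip it across its 56 mm side. Origin at the centre of its underside.
- bare_cloth (a point): Point on the tablecloth (z = 0) at the centre of a bare patch, 140 mm along world y and 95 mm along world x, where the soap can be laid with its long side along world x (world x points away from the robot).
- votive: Pink glass votive, 64 mm across and 71 mm high, loose and fragile; leave it alone. Origin at the centre of its underside.
- ribbon_spool: Spool of red ribbon lying flat, 81 x 84 mm, 38 mm high, loose; leave it alone. Origin at the centre of its underside.
Mind the look-alikes: they are no part of the job. What is shaped like the pink_soap but turquoise is not meant. What is shaped like the gift_box_a but blue is not meant.

How it is judged (in metres and radians):
On the way, in this order (a step that is already met when the one before it is completed fails the run):
1. the soap bar lies flat on the tablecloth, let go (height (world z) of pink_soap between -0.006 and 0.006 m and angle between pink_soap's own z axis and vertical below 0.1 rad and contact force between the fingers and pink_soap below 0.1 N and linear speed of pink_soap below 0.03 m/s), for 0.2 s.
2. one of the lighter boxes is lifted clear of its coaster ((((height (world z) of gift_box_a above 0.025 m and contact force between the fingers and gift_box_a above 0.5 N) and (contact force between any of gift_box_b, gift_box_c and coaster_1 above 3 N or contact force between any of gift_box_b, gift_box_c and coaster_2 above 3 N or contact force between any of gift_box_b, gift_box_c and coaster_3 above 3 N)) or ((height (world z) of gift_box_b above 0.025 m and contact force between the fingers and gift_box_b above 0.5 N) and (contact force between any of gift_box_a, gift_box_c and coaster_1 above 3 N or contact force between any of gift_box_a, gift_box_c and coaster_2 above 3 N or contact force between any of gift_box_a, gift_box_c and coaster_3 above 3 N)) or ((height (world z) of gift_box_c above 0.025 m and contact force between the fingers and gift_box_c above 0.5 N) and (contact force between any of gift_box_a, gift_box_b and coaster_1 above 3 N or contact force between any of gift_box_a, gift_box_b and coaster_2 above 3 N or contact force between any of gift_box_a, gift_box_b and coaster_3 above 3 N)))), for 0.2 s.
3. all three boxes stand on coasters again ((horizontal distance between gift_box_a and coaster_1 below 0.025 m or horizontal distance between gift_box_a and coaster_2 below 0.025 m or horizontal distance between gift_box_a and coaster_3 below 0.025 m) and height (world z) of gift_box_a between 0.004 and 0.012 m and angle between each of gift_box_a, gift_box_b, gift_box_c's own z axis and vertical below 0.1 rad and contact force between the fingers and gift_box_a below 0.1 N and linear speed of each of gift_box_a, gift_box_b, gift_box_c below 0.03 m/s and (horizontal distance between gift_box_b and coaster_1 below 0.025 m or horizontal distance between gift_box_b and coaster_2 below 0.025 m or horizontal distance between gift_box_b and coaster_3 below 0.025 m) and height (world z) of gift_box_b between 0.004 and 0.012 m and contact force between the fingers and gift_box_b below 0.1 N and (horizontal distance between gift_box_c and coaster_1 below 0.025 m or horizontal distance between gift_box_c and coaster_2 below 0.025 m or horizontal distance between gift_box_c and coaster_3 below 0.025 m) and height (world z) of gift_box_c between 0.004 and 0.012 m and contact force between the fingers and gift_box_c below 0.1 N), for 0.2 s.
4. a lighter box is lifted clear of its coaster again (the other one, in the course of hefting all three) ((((height (world z) of gift_box_a above 0.025 m and contact force between the fingers and gift_box_a above 0.5 N) and (contact force between any of gift_box_b, gift_box_c and coaster_1 above 3 N or contact force between any of gift_box_b, gift_box_c and coaster_2 above 3 N or contact force between any of gift_box_b, gift_box_c and coaster_3 above 3 N)) or ((height (world z) of gift_box_b above 0.025 m and contact force between the fingers and gift_box_b above 0.5 N) and (contact force between any of gift_box_a, gift_box_c and coaster_1 above 3 N or contact force between any of gift_box_a, gift_box_c and coaster_2 above 3 N or contact force between any of gift_box_a, gift_box_c and coaster_3 above 3 N)) or ((height (world z) of gift_box_c above 0.025 m and contact force between the fingers and gift_box_c above 0.5 N) and (contact force between any of gift_box_a, gift_box_b and coaster_1 above 3 N or contact force between any of gift_box_a, gift_box_b and coaster_2 above 3 N or contact force between any of gift_box_a, gift_box_b and coaster_3 above 3 N)))), for 0.2 s.
At the end, for the whole second after the job is handed in: The heaviest box is held by the fingers alone, still, within 0.3 rad of upright, underside at least 14.5 cm up; the other two (under 3 N each) stand upright and released on coasters, within 25 mm of their centres; the soap lies flat on the tablecloth, released (all of step 1 and ((height (world z) of gift_box_a above 0.145 m and contact force between the fingers and gift_box_a above 1 N and angle between gift_box_a's own z axis and vertical below 0.3 rad and linear speed of gift_box_a below 0.05 m/s and contact force between gift_box_a and pink_soap below 0.1 N and ((horizontal distance between gift_box_b and coaster_1 below 0.025 m or horizontal distance between gift_box_b and coaster_2 below 0.025 m or horizontal distance between gift_box_b and coaster_3 below 0.025 m) and height (world z) of gift_box_b between 0.004 and 0.012 m and angle between gift_box_b's own z axis and vertical below 0.1 rad and contact force between the fingers and gift_box_b below 0.1 N and linear speed of gift_box_b below 0.03 m/s) and contact force between each of gift_box_b, gift_box_c and coaster_1 below 3 N and contact force between each of gift_box_b, gift_box_c and coaster_2 below 3 N and contact force between each of gift_box_b, gift_box_c and coaster_3 below 3 N and contact force between gift_box_a and gift_box_b below 0.1 N and ((horizontal distance between gift_box_c and coaster_1 below 0.025 m or horizontal distance between gift_box_c and coaster_2 below 0.025 m or horizontal distance between gift_box_c and coaster_3 below 0.025 m) and height (world z) of gift_box_c between 0.004 and 0.012 m and angle between gift_box_c's own z axis and vertical below 0.1 rad and contact force between the fingers and gift_box_c below 0.1 N and linear speed of gift_box_c below 0.03 m/s) and contact force between gift_box_a and gift_box_c below 0.1 N) or (height (world z) of gift_box_b above 0.145 m and contact force between the fingers and gift_box_b above 1 N and angle between gift_box_b's own z axis and vertical below 0.3 rad and linear speed of gift_box_b below 0.05 m/s and contact force between gift_box_b and pink_soap below 0.1 N and ((horizontal distance between gift_box_a and coaster_1 below 0.025 m or horizontal distance between gift_box_a and coaster_2 below 0.025 m or horizontal distance between gift_box_a and coaster_3 below 0.025 m) and height (world z) of gift_box_a between 0.004 and 0.012 m and angle between gift_box_a's own z axis and vertical below 0.1 rad and contact force between the fingers and gift_box_a below 0.1 N and linear speed of gift_box_a below 0.03 m/s) and contact force between each of gift_box_a, gift_box_c and coaster_1 below 3 N and contact force between each of gift_box_a, gift_box_c and coaster_2 below 3 N and contact force between each of gift_box_a, gift_box_c and coaster_3 below 3 N and contact force between gift_box_b and gift_box_a below 0.1 N and ((horizontal distance between gift_box_c and coaster_1 below 0.025 m or horizontal distance between gift_box_c and coaster_2 below 0.025 m or horizontal distance between gift_box_c and coaster_3 below 0.025 m) and height (world z) of gift_box_c between 0.004 and 0.012 m and angle between gift_box_c's own z axis and vertical below 0.1 rad and contact force between the fingers and gift_box_c below 0.1 N and linear speed of gift_box_c below 0.03 m/s) and contact force between gift_box_b and gift_box_c below 0.1 N) or (height (world z) of gift_box_c above 0.145 m and contact force between the fingers and gift_box_c above 1 N and angle between gift_box_c's own z axis and vertical below 0.3 rad and linear speed of gift_box_c below 0.05 m/s and contact force between gift_box_c and pink_soap below 0.1 N and ((horizontal distance between gift_box_a and coaster_1 below 0.025 m or horizontal distance between gift_box_a and coaster_2 below 0.025 m or horizontal distance between gift_box_a and coaster_3 below 0.025 m) and height (world z) of gift_box_a between 0.004 and 0.012 m and angle between gift_box_a's own z axis and vertical below 0.1 rad and contact force between the fingers and gift_box_a below 0.1 N and linear speed of gift_box_a below 0.03 m/s) and contact force between each of gift_box_a, gift_box_b and coaster_1 below 3 N and contact force between each of gift_box_a, gift_box_b and coaster_2 below 3 N and contact force between each of gift_box_a, gift_box_b and coaster_3 below 3 N and contact force between gift_box_c and gift_box_a below 0.1 N and ((horizontal distance between gift_box_b and coaster_1 below 0.025 m or horizontal distance between gift_box_b and coaster_2 below 0.025 m or horizontal distance between gift_box_b and coaster_3 below 0.025 m) and height (world z) of gift_box_b between 0.004 and 0.012 m and angle between gift_box_b's own z axis and vertical below 0.1 rad and contact force between the fingers and gift_box_b below 0.1 N and linear speed of gift_box_b below 0.03 m/s) and contact force between gift_box_c and gift_box_b below 0.1 N))); the arm keeps its last pose, push and grip.
It fails at once if a gift box is tipped over (more than 0.6 rad) (angle between any of gift_box_a, gift_box_b, gift_box_c's own z axis and vertical above 0.6 rad).
It fails at once if a gift box is dropped or falls faster than 0.8 m/s while out of the fingers ((linear speed of gift_box_a above 0.8 m/s and contact force between the fingers and gift_box_a below 0.1 N) or (linear speed of gift_box_b above 0.8 m/s and contact force between the fingers and gift_box_b below 0.1 N) or (linear speed of gift_box_c above 0.8 m/s and contact force between the fingers and gift_box_c below 0.1 N)).
It fails at once if the votive or the ribbon spool is moved more than 3 cm (distance of any of votive, ribbon_spool from where it was at the start of the episode above 0.03 m).
It fails at once if the votive is tipped (angle between votive's own z axis and vertical above 0.5 rad).
It also fails if it takes over 72 s, if anything falls off the work surface, if the arm or the gripper's body presses on something with over 40 N, if the wrist force passes 120 N, or if a joint passes its speed limit or range.

### The arm

A 6-joint arm with a two-finger parallel gripper is mounted at the origin on a cart in front of the work surface, level with it; the furniture and walls round the work are solid. World frame = base frame: x ahead of the robot, y to its left, z up, the work surface at z = 0. Lengths are in m, angles in degrees, forces in N, time in s.
With the tool pointing down it reaches from about 0.35 to 0.85 m from the base axis. Payload 8.1 kg.
Tool frame: the origin (TCP) lies midway between the tips of the shut fingers; the grasp point (between the pads) lies 19 mm behind it; z points along the fingers, y is the line along which they close (so a half turn about z gives the same grasp; the last joint's range is limited). The gripper opens to 85 mm and grips with 20 to 120 N. Pads are 22 mm wide; open, the fingers measure 114 mm over their backs; the gripper's body (76 mm by 85 mm) begins 54 mm behind the grasp point. The pads swing forward as they close: fully open they stand 13 mm farther back than shut.
Start: joints at [62.315, 7.471, 85.268, -0, 87.261, -4.893], TCP at [0.232, 0.553, 0.231] pointing down, gripper open.
Joint ranges: [-169.43, 169.43], [-51.17, 129.36], [1.28, 143.12], [-76.62, 256.62], [0, 156.53], [-152.29, 152.29]. Speed limits (degrees/s): [136.94, 136.94, 159.86, 180, 180, 180].

### API

Orientations are given as [roll, pitch, yaw] about the fixed x, y, z axes, in that order (R = Rz(yaw) Ry(pitch) Rx(roll)).
In Python, from cell import telemetry, cams, job_done gives the robot as it stands.
- The arm moves only by the tool drive_tool, never from a script. Its arguments are lists of equal length, an entry for each row: "offset": the shift along the tool's x, y, z in units of 300 mm (1.0 is 300 mm), a list of three; "angular": the turn, a rotation vector about the tool's x, y, z in units of pi rad (1.0 is pi rad), a list of three. In form: {"offset": [[dx, dy, dz], ...], "angular": [[rx, ry, rz], ...]}. A call has exactly 8 rows; each row is the pose to reach, as a shift and turn from the pose commanded when the call began, along the tool's axes at that moment, turning the shorter way round; what a row does not reach only later rows make up. A row lasts 1/10 s, in which the tool goes at most 50 mm and 8.59 degrees, less where a joint would pass 70% of its speed; a pose out of reach is approached as far as the arm can. A call with a number of a shift or a turn outside -1 to 1 is refused whole. A call with a gripper value outside its range is refused whole. "jaw" is the opening, from 0 (shut) to 1 (fully open), set as the call begins (left out, the last holds). The fingers move at their own pace and stop on an object; the grip force is fixed at half the most. Time passes only in rows, so rows that repeat a pose let the fingers close, or fill a call up. It gives the time, the measured TCP pose, the force, the opening and the grip force at its end, in the units of the state.
- telemetry.read_state(): the state, without advancing time (a new reading comes with each control period).
- cams.grab_frame(name): name is "scene" or "top" or "wrist"; returns a dict with "color" (400x640x3 uint8, red, green, blue), "depth" (400x640 float32, m along the optical axis (not along the pixel's ray), 0 where there is no reading), "vertical_fov" (degrees; the focal length in pixels is half the picture's height over the tangent of half this angle, whatever the lens; pixels are square), "cx", "cy" (the principal point, pixels), "k1" (the pictures are not rectified: a ray, as slopes to the right and down, at radius r is drawn at 1 + k1 r^2 times it, then the intrinsics apply), "position" and "rotation" of the camera in the world; the wrist camera has in their place "mount" (4x4, takes a point from camera to tool coordinates, whose origin is the TCP and whose axes are the flange's). Camera axes: x right, y down, z forward; pixel columns grow to the right and rows downward; lengths in m; the calibration is good to about 2 mm. A picture is of the moment at which its call begins: read the wrist's pose just before it.
- job_done(): hands the job in; it is judged then, once.
The state is a dict: "clock": time; "qpos": joint angles; "qd": joint speeds; "joint_torque": joint torques, N m; "ee_pos": TCP position; "eef_rot": TCP orientation; "wrist_force": force on the tool from outside, world axes, zero at the start; "ft_torque": the same for the moment, N m; "finger_gap": finger opening in m; "grasp_force": force on a finger pad.
Only numpy, scipy, OpenCV 4.12 (cv2) and the standard library are available. Lean on these libraries where they do the work, as an engineer would, in place of code of your own. Each camera call takes 0.05 s, during which the arm holds its last target. There are 200 camera calls.

## Working session

There is one attempt and no reset: what is moved stays moved. The work goes in short steps, Python scripts to look and compute and a tool call to move; the robot and the scene stay as the last step left them, time stands still between calls to the robot, and variables do not carry over. Pictures are saved under pics/ and viewed, at most 10 in all, crops included, and the job is handed in when it is done.

Besides the shell and the picture viewer there is one more tool, called after "Emit:" by a JSON object that holds its "name" and its "arguments". drive_tool: Moves the arm, as the interface text tells. Shifts and turns lie within -1 to 1; 1 stands for 300 mm of shift or pi rad of turn. Its arguments: {"type":"object","properties":{"offset":{"type":"array","items":{"type":"array","items":{"type":"number"}}},"angular":{"type":"array","items":{"type":"array","items":{"type":"number"}}},"jaw":{"type":"number"}},"required":["offset","angular"]}

```bash
mkdir -p pics; ls; cat > h.py <<'E'
import numpy as np,cv2
from cell import telemetry,cams,job_done
from scipy.spatial.transform import Rotation as R
def grab(n):
    s=telemetry.read_state(); f=cams.grab_frame(n); f['s']=s; return f
def pts(f):
    h,w=f['depth'].shape; fl=h/2/np.tan(np.radians(f['vertical_fov'])/2)
    K=np.array([[fl,0,f['cx']],[0,fl,f['cy']],[0,0,1]])
    u,v=np.meshgrid(np.arange(w),np.arange(h))
    p=np.stack([u,v],-1).reshape(-1,1,2).astype(float)
    n=cv2.undistortPoints(p,K,np.array([f['k1'],0,0,0,0.])).reshape(h,w,2)
    d=f['depth']; c=np.dstack([n*d[...,None],d])
    if 'mount' in f:
        M=np.array(f['mount']); T=R.from_euler('xyz',f['s']['eef_rot'],degrees=True).as_matrix()
        return (c@M[:3,:3].T+M[:3,3])@T.T+np.array(f['s']['ee_pos'])
    rot=np.array(f['rotation'])
    return c@rot.T+np.array(f['position'])
def save(f,n): cv2.imwrite('pics/'+n,f['color'][...,::-1])
E
python3 - <<'E'
from h import *
import pickle
print(telemetry.read_state())
for n in ['top','scene']:
    f=grab(n); save(f,n+'1.png'); print(n,{k:v for k,v in f.items() if k not in('color','depth','s')}); pickle.dump(f,open(n+'.pkl','wb'))
E
```

```text
pics
{'clock': 0.0, 'qpos': array([ 6.23125093e+01,  7.51612512e+00,  8.53283670e+01,  1.54905384e-03,
        8.72589632e+01, -4.89262255e+00]), 'qd': array([ 0.00402006, -0.0585002 , -0.00271694, -0.02372483,  0.02442581,
        0.02951832]), 'joint_torque': array([-8.53048768e-04, -5.69408333e+01, -5.00539541e+01, -4.93176558e-04,
        1.48686091e-02,  1.18070452e-05]), 'ee_pos': array([0.23218059, 0.55268553, 0.23024254]), 'eef_rot': array([-1.79897054e+02, -1.03650684e-02,  1.57205047e+02]), 'wrist_force': array([-0.19723779, -0.65056424, -0.64153251]), 'ft_torque': array([ 0.02998636, -0.03337707, -0.00518913]), 'grasp_force': 0.0, 'finger_gap': 0.08540626600188048}
top {'vertical_fov': 48.97854265390501, 'cx': 327.1909977023703, 'cy': 199.920701344818, 'k1': 0.04017047179234837, 'position': array([0.35084458, 0.19122112, 1.0615748 ]), 'rotation': array([-1.67942118e+02,  3.10531119e-02, -9.29398037e+01])}
scene {'vertical_fov': 45.04709063665319, 'cx': 327.734492210573, 'cy': 198.57210743863507, 'k1': 0.01602167701657548, 'position': array([ 0.16463117, -0.41310378,  0.96201336]), 'rotation': array([-142.09013612,    0.2833323 ,  -31.29973502])}
```

```bash
sed -i "s/rot=np.array(f\['rotation'\])/rot=R.from_euler('xyz',f['rotation'],degrees=True).as_matrix()/" h.py
python3 - <<'E'
from h import *
import pickle
for n in ['top','scene']:
    f=pickle.load(open(n+'.pkl','rb')); P=pts(f)
    for v in range(40,400,60): print(n,[tuple(np.round(P[v,u],3)) for u in range(60,640,130)])
E
```

```text
top [(np.float64(1.513), np.float64(1.313), np.float64(-0.722)), (np.float64(1.493), np.float64(0.747), np.float64(-0.725)), (np.float64(1.464), np.float64(0.167), np.float64(-0.721)), (np.float64(0.945), np.float64(-0.14), np.float64(0.082)), (np.float64(0.852), np.float64(-0.371), np.float64(0.205))]
top [(np.float64(1.231), np.float64(1.299), np.float64(-0.727)), (np.float64(0.858), np.float64(0.52), np.float64(0.003)), (np.float64(0.842), np.float64(0.185), np.float64(0.003)), (np.float64(0.809), np.float64(-0.139), np.float64(0.035)), (np.float64(0.726), np.float64(-0.363), np.float64(0.184))]
top [(np.float64(0.961), np.float64(1.282), np.float64(-0.728)), (np.float64(0.698), np.float64(0.52), np.float64(-0.003)), (np.float64(0.681), np.float64(0.193), np.float64(-0.001)), (np.float64(0.665), np.float64(-0.134), np.float64(-0.004)), (np.float64(0.647), np.float64(-0.454), np.float64(-0.002))]
top [(np.float64(0.704), np.float64(1.26), np.float64(-0.723)), (np.float64(0.546), np.float64(0.519), np.float64(-0.006)), (np.float64(0.529), np.float64(0.2), np.float64(-0.003)), (np.fl
[... 1841 characters left out ...]
at64(0.017), np.float64(-0.0)), (np.float64(0.849), np.float64(-0.204), np.float64(0.208))]
scene [(np.float64(0.021), np.float64(0.032), np.float64(0.397)), (np.float64(0.169), np.float64(0.48), np.float64(-0.454)), (np.float64(0.413), np.float64(0.037), np.float64(0.01)), (np.float64(0.649), np.float64(-0.118), np.float64(0.026)), (np.float64(0.803), np.float64(-0.281), np.float64(0.136))]
scene [(np.float64(0.003), np.float64(-0.051), np.float64(0.397)), (np.float64(0.117), np.float64(0.063), np.float64(-0.0)), (np.float64(0.345), np.float64(-0.077), np.float64(-0.001)), (np.float64(0.572), np.float64(-0.216), np.float64(0.001)), (np.float64(0.763), np.float64(-0.356), np.float64(0.055))]
```

View pics/top1.png

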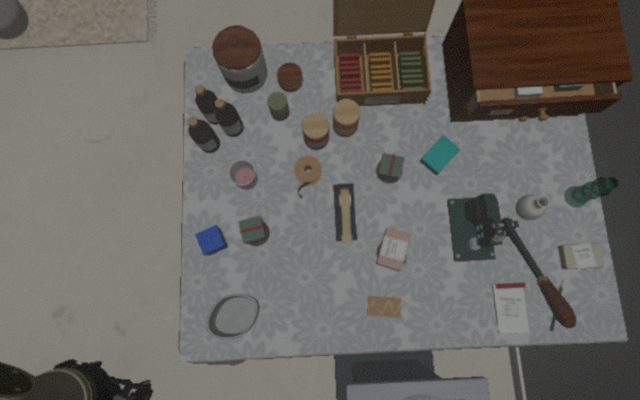

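View pics/scene1.png

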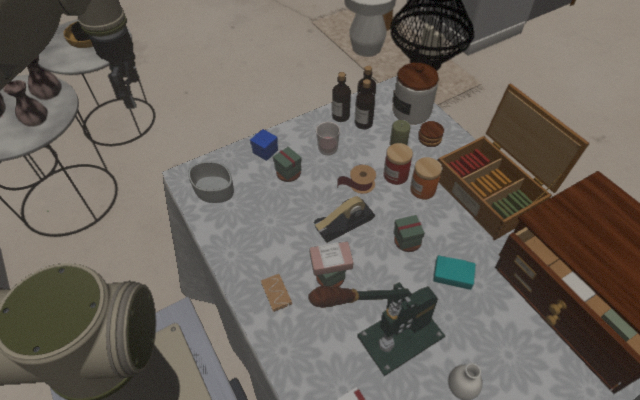

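```bash
python3 - <<'E'
from h import *
import pickle
F={n:pickle.load(open(n+'.pkl','rb')) for n in['top','scene']}
rects={'top':{'b1':(232,210,272,248),'b2':(375,148,410,186),'soap':(370,222,415,275),'vot':(228,158,262,190),'spool':(290,152,325,190),'blue':(192,222,228,258)},
'scene':{'b1':(268,145,306,185),'b2':(390,212,428,255),'soap':(304,236,358,292),'vot':(312,120,345,158),'spool':(340,160,380,195),'blue':(246,128,282,162)}}
for n,f in F.items():
    P=pts(f)
    for k,(a,b,c,d) in rects[n].items():
        q=P[b:d,a:c].reshape(-1,3); q=q[(q[:,2]>.012)&(q[:,2]<.12)]
        zt=np.percentile(q[:,2],95); t=q[q[:,2]>zt-.010]
        r=cv2.minAreaRect((t[:,:2]*1000).astype(np.float32))
        print(n,k,'ztop %.3f med %.4f'%(zt,np.median(t[:,2])),'rect c',np.round(r[0],1),'sz',np.round(r[1],1),'ang %.1f'%r[2],'mean',np.round(t.mean(0)*1000,1),len(t))
# height map
P=np.vstack([pts(f).reshape(-1,3) for f in F.values()])
g=np.zeros((66,110),int)
m=(P[:,2]>.012)&(P[:,2]<.4)&(P[:,0]>.2)&(P[:,0]<.86)&(P[:,1]>-.5)&(P[:,1]<.6)
i=((P[m,0]-.2)/.01).astype(int);j=((P[m,1]+.5)/.01).astype(int)
np.add.at(g,(i,j),1)
im=np.full((660,1100),255,np.uint8)
o=(g>1).astype(np.uint8)
free=cv2.erode(1-o,np.ones((10,14),np.uint8),borderValue=0)
out=np.dstack([np.where(o,0,np.where(free,160,255)).astype(np.uint8)]*3)
out=cv2.resize(out[::-1,::-1],None,fx=7,fy=7,interpolation=0)
for a in range(0,110,10): cv2.putText(out,'%.1f'%(-.5+a/100),(int((109-a)*7),460),0,.4,(0,0,255))
for a in range(0,66,10): cv2.putText(out,'%.1f'%(.2+a/100),(0,int((65-a)*7)),0,.4,(0,0,255))
cv2.imwrite('pics/map.png',out)
E
```

```text
top b1 ztop 0.062 med 0.0593 rect c [507.4 357.6] sz [53.1 52.6] ang 11.5 mean [506.7 357.5  59.3] 528
top b2 ztop 0.062 med 0.0596 rect c [642.6  24.1] sz [52.7 53.5] ang 74.9 mean [642.   24.4  59.5] 486
top soap ztop 0.088 med 0.0854 rect c [442.5  39.2] sz [56.5 87.1] ang 69.9 mean [441.6  39.9  85.3] 995
top vot ztop 0.071 med 0.0684 rect c [641.  377.8] sz [64.  63.4] ang 88.1 mean [644.  380.5  67.8] 162
top spool ztop 0.040 med 0.0370 rect c [649.  228.6] sz [65.5 75.8] ang 24.7 mean [650.4 223.5  37. ] 528
top blue ztop 0.053 med 0.0508 rect c [487.8 457.5] sz [54.  53.5] ang 22.2 mean [487.2 456.9  50.6] 542
scene b1 ztop 0.063 med 0.0609 rect c [505.8 359.4] sz [53.5 56.5] ang 12.4 mean [504.8 356.9  60.6] 365
scene b2 ztop 0.063 med 0.0606 rect c [641.3  24.9] sz [54.8 53.7] ang 73.1 mean [640.2  23.8  60.4] 498
scene soap ztop 0.089 med 0.0868 rect c [442.1  40.2] sz [59.  84.8] ang 69.4 mean [441.1  38.1  86.7] 968
scene vot ztop 0.071 med 0.0679 rect c [639.7 378.3] sz [65.9 60.9] ang 57.9 mean [640.4 378.7  67.7] 170
scene spool ztop 0.042 med 0.0389 rect c [644.6 225. ] sz [79.2 67.9] ang 9.4 mean [648.9 225.4  38.7] 399
scene blue ztop 0.061 med 0.0541 rect c [494.7 422.8] sz [ 59.7 130.9] ang 12.9 mean [487.2 437.9  55.2] 338
```

View pics/map.png

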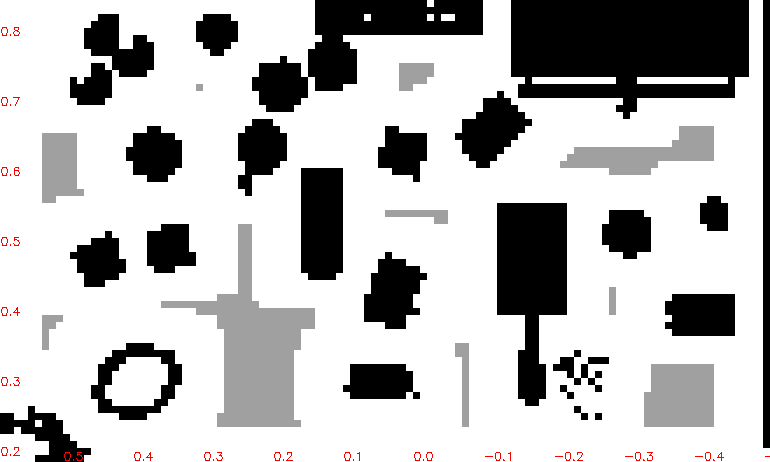

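```bash
cat > plan.py <<'E'
# usage: plan.py "x,y,z,yaw" ... from cmd.json pose (x y z mm, yaw deg), tool down; prints rows, saves final pose
import sys,json,numpy as np
c=json.load(open('cmd.json'));a=np.radians(c[3])
for s in sys.argv[1:]:
    t=[float(v) for v in s.split(',')]; d=np.subtract(t[:3],c[:3])
    l=np.array([np.cos(a)*d[0]+np.sin(a)*d[1],np.sin(a)*d[0]-np.cos(a)*d[1],-d[2]])
    print(s,'offset',np.round(l/300,4).tolist(),'ang z',round(-(t[3]-c[3])/180,4),'dist %.0f'%np.linalg.norm(d))
json.dump(t,open('cmd.json','w'))
E
echo '[232,553,231,157.208]'>cmd.json; python3 plan.py 360,220,160,159.9; python3 plan.py 442,40,120,159.9 442,40,56,159.9
```

```text
360,220,160,159.9 offset [-0.8234, -0.858, 0.2367] ang z -0.015 dist 364
442,40,120,159.9 offset [-0.4629, -0.4695, 0.1333] ang z -0.0 dist 202
442,40,56,159.9 offset [-0.4629, -0.4695, 0.3467] ang z -0.0 dist 223
```

Emit:
{"name": "drive_tool", "arguments": {"offset": [[-0.8234, -0.858, 0.2367], [-0.8234, -0.858, 0.2367], [-0.8234, -0.858, 0.2367], [-0.8234, -0.858, 0.2367], [-0.8234, -0.858, 0.2367], [-0.8234, -0.858, 0.2367], [-0.8234, -0.858, 0.2367], [-0.8234, -0.858, 0.2367]], "angular": [[0, 0, -0.015], [0, 0, -0.015], [0, 0, -0.015], [0, 0, -0.015], [0, 0, -0.015], [0, 0, -0.015], [0, 0, -0.015], [0, 0, -0.015]], "jaw": 1}}

```text
clock: 0.9
ee_pos: [0.3607, 0.2161, 0.1587]
eef_rot: [-179.9, -0.0, 159.7]
wrist_force: [-0.3, 1.2, -0.7]
finger_gap: 0.0853
grasp_force: 0.0
```

Emit:
{"name": "drive_tool", "arguments": {"offset": [[-0.4629, -0.4695, 0.1333], [-0.4629, -0.4695, 0.1333], [-0.4629, -0.4695, 0.1333], [-0.4629, -0.4695, 0.1333], [-0.4629, -0.4695, 0.1333], [-0.4629, -0.4695, 0.1333], [-0.4629, -0.4695, 0.1333], [-0.4629, -0.4695, 0.1333]], "angular": [[0, 0, 0], [0, 0, 0], [0, 0, 0], [0, 0, 0], [0, 0, 0], [0, 0, 0], [0, 0, 0], [0, 0, 0]]}}

```text
clock: 1.7
ee_pos: [0.4422, 0.0414, 0.1205]
eef_rot: [180.0, 0.0, 160.0]
wrist_force: [-0.4, 0.9, 0.6]
finger_gap: 0.0853
grasp_force: 0.0
```

```bash
echo '[442,40,120,159.9]'>cmd.json; python3 plan.py 442,40,56,159.9; python3 plan.py 442,40,140,159.9 370,230,140,180; python3 plan.py 370,230,40,180 370,230,2,180 370,230,0,180 370,230,-1,180
python3 -c "
from h import *
s=telemetry.read_state();print(s['ee_pos'],s['eef_rot'])"
```

```text
442,40,56,159.9 offset [0.0, 0.0, 0.2133] ang z -0.0 dist 64
442,40,140,159.9 offset [0.0, 0.0, -0.28] ang z -0.0 dist 84
370,230,140,180 offset [0.443, 0.5123, -0.28] ang z -0.1117 dist 220
370,230,40,180 offset [0.0, 0.0, 0.3333] ang z -0.0 dist 100
370,230,2,180 offset [0.0, 0.0, 0.46] ang z -0.0 dist 138
370,230,0,180 offset [0.0, 0.0, 0.4667] ang z -0.0 dist 140
370,230,-1,180 offset [0.0, 0.0, 0.47] ang z -0.0 dist 141
[0.44221855 0.04135815 0.12045602] [1.79983694e+02 5.69837356e-03 1.60012386e+02]
```

Good accuracy. Descend and grip.

Emit:
{"name": "drive_tool", "arguments": {"offset": [[0, 0, 0.08], [0, 0, 0.16], [0, 0, 0.2133], [0, 0, 0.2133], [0, 0, 0.2133], [0, 0, 0.2133], [0, 0, 0.2133], [0, 0, 0.2133]], "angular": [[0, 0, 0], [0, 0, 0], [0, 0, 0], [0, 0, 0], [0, 0, 0], [0, 0, 0], [0, 0, 0], [0, 0, 0]]}}

```text
clock: 2.5
ee_pos: [0.4432, 0.0402, 0.0572]
eef_rot: [180.0, 0.1, 159.9]
wrist_force: [0.2, 0.1, -0.5]
finger_gap: 0.0853
grasp_force: 0.0
```

Emit:
{"name": "drive_tool", "arguments": {"offset": [[0, 0, 0], [0, 0, 0], [0, 0, 0], [0, 0, 0], [0, 0, 0], [0, 0, 0], [0, 0, 0], [0, 0, 0]], "angular": [[0, 0, 0], [0, 0, 0], [0, 0, 0], [0, 0, 0], [0, 0, 0], [0, 0, 0], [0, 0, 0], [0, 0, 0]], "jaw": 0}}

```text
clock: 3.3
ee_pos: [0.443, 0.0401, 0.0568]
eef_rot: [180.0, 0.1, 159.9]
wrist_force: [0.2, -2.0, 5.3]
finger_gap: 0.0552
grasp_force: 64.0
```

Emit:
{"name": "drive_tool", "arguments": {"offset": [[0, 0, -0.02], [0, 0, -0.06], [0, 0, -0.12], [0, 0, -0.2], [0, 0, -0.28], [0, 0, -0.28], [0, 0, -0.28], [0, 0, -0.28]], "angular": [[0, 0, 0], [0, 0, 0], [0, 0, 0], [0, 0, 0], [0, 0, 0], [0, 0, 0], [0, 0, 0], [0, 0, 0]]}}

```text
clock: 4.1
ee_pos: [0.4415, 0.0402, 0.1391]
eef_rot: [-180.0, -0.1, 159.9]
wrist_force: [0.4, 0.3, -1.3]
finger_gap: 0.0555
grasp_force: 63.5
```

Emit:
{"name": "drive_tool", "arguments": {"offset": [[0.065, 0.075, 0], [0.13, 0.15, 0], [0.2, 0.23, 0], [0.27, 0.31, 0], [0.34, 0.39, 0], [0.4, 0.46, 0], [0.443, 0.5123, 0], [0.443, 0.5123, 0]], "angular": [[0, 0, -0.016], [0, 0, -0.032], [0, 0, -0.05], [0, 0, -0.066], [0, 0, -0.083], [0, 0, -0.1], [0, 0, -0.1117], [0, 0, -0.1117]]}}

```text
clock: 4.9
ee_pos: [0.3686, 0.2316, 0.1388]
eef_rot: [-180.0, -0.2, -179.8]
wrist_force: [-0.5, -1.0, -1.2]
finger_gap: 0.0551
grasp_force: 63.7
```

```bash
cat > fit.py <<'E'
from h import *
import sys
# fit.py cam name cx cy half(mm) zmin zmax
a=sys.argv; f=grab(a[1]); save(f,a[2]+'.png'); P=pts(f).reshape(-1,3)*1000
for s in a[3:]:
    x,y,h,z0,z1=map(float,s.split(','))
    q=P[(abs(P[:,0]-x)<h)&(abs(P[:,1]-y)<h)&(P[:,2]>z0)&(P[:,2]<z1)].astype(np.float32)
    r=cv2.minAreaRect(q[:,:2]); print(s,np.round(r[0],1),np.round(r[1],1),'%.1f'%r[2],'z',np.round(np.percentile(q[:,2],[2,50,98]),1),len(q))
E
python3 fit.py top t2 442,40,60,50,75 507,358,45,50,75 642,24,45,50,75; python3 -c "
from h import *
s=telemetry.read_state();print(s['wrist_force'])"
```

```text
[ 0.05543463 -0.59650345 -1.60635327]Traceback (most recent call last):
  File "fit.py", line 8, in <module>
    r=cv2.minAreaRect(q[:,:2]); print(s,np.round(r[0],1),np.round(r[1],1),'%.1f'%r[2],'z',np.round(np.percentile(q[:,2],[2,50,98]),1),len(q))
cv2.error: OpenCV(4.12.0) /io/opencv/modules/imgproc/src/convhull.cpp:143: error: (-215:Assertion failed) total >= 0 && (depth == CV_32F || depth == CV_32S) in function 'convexHull'
```

```bash
sed -i 's/minAreaRect(q\[:,:2\])/minAreaRect(np.ascontiguousarray(q[:,:2]))/' fit.py
python3 fit.py top t3 442,40,60,50,75 507,358,45,50,75 642,24,45,50,75 370,230,60,125,185
```

```text
442,40,60,50,75 [436.7  35.7] [55.1 52.6] 0.1 z [54.8 59.3 63.1] 568
507,358,45,50,75 [507.  357.7] [53.1 53. ] 11.7 z [53.7 59.3 63.4] 534
642,24,45,50,75 [642.4  24.4] [52.5 53.9] 73.7 z [53.7 59.4 63.5] 492Traceback (most recent call last):
  File "fit.py", line 8, in <module>
    r=cv2.minAreaRect(np.ascontiguousarray(q[:,:2])); print(s,np.round(r[0],1),np.round(r[1],1),'%.1f'%r[2],'z',np.round(np.percentile(q[:,2],[2,50,98]),1),len(q))
                                                                                                                         ~~~~~~~~~~~~~^^^^^^^^^^^^^^^^^^
    return _quantile_unchecked(
        a, q, axis, out, overwrite_input, method, keepdims, weights)
    return _ureduce(a,
                    func=_quantile_ureduce_func,
    ...<5 lines>...
                    overwrite_input=overwrite_input,
                    method=method)
    r = func(a, **kwargs)
    result = _quantile(arr,
                       quantiles=q,
    ...<2 lines>...
                       out=out,
                       weights=wgt)
    slices_having_nans = np.isnan(arr[-1, ...])
                                  ~~~^^^^^^^^^
IndexError: index -1 is out of bounds for axis 0 with size 0
```

Emit:
{"name": "drive_tool", "arguments": {"offset": [[0, 0, 0.15], [0, 0, 0.29], [0, 0, 0.38], [0, 0, 0.42], [0, 0, 0.445], [0, 0, 0.46], [0, 0, 0.467], [0, 0, 0.467]], "angular": [[0, 0, 0], [0, 0, 0], [0, 0, 0], [0, 0, 0], [0, 0, 0], [0, 0, 0], [0, 0, 0], [0, 0, 0]]}}

```text
clock: 5.8
ee_pos: [0.3714, 0.2305, 0.0011]
eef_rot: [180.0, 0.1, -180.0]
wrist_force: [0.4, -0.1, -1.5]
finger_gap: 0.0555
grasp_force: 63.8
```

Emit:
{"name": "drive_tool", "arguments": {"offset": [[0, 0, 0.002], [0, 0, 0.004], [0, 0, 0.006], [0, 0, 0.008], [0, 0, 0.008], [0, 0, 0.008], [0, 0, 0.008], [0, 0, 0.008]], "angular": [[0, 0, 0], [0, 0, 0], [0, 0, 0], [0, 0, 0], [0, 0, 0], [0, 0, 0], [0, 0, 0], [0, 0, 0]]}}

```text
clock: 6.6
ee_pos: [0.3708, 0.2304, -0.0012]
eef_rot: [180.0, 0.0, -180.0]
wrist_force: [-3.4, -2.2, 10.6]
finger_gap: 0.055
grasp_force: 65.0
```

Contact. Release.

Emit:
{"name": "drive_tool", "arguments": {"offset": [[0, 0, 0], [0, 0, 0], [0, 0, 0], [0, 0, 0], [0, 0, 0], [0, 0, 0], [0, 0, 0], [0, 0, 0]], "angular": [[0, 0, 0], [0, 0, 0], [0, 0, 0], [0, 0, 0], [0, 0, 0], [0, 0, 0], [0, 0, 0], [0, 0, 0]], "jaw": 1}}

```text
clock: 7.4
ee_pos: [0.3704, 0.2302, -0.0022]
eef_rot: [-180.0, -0.0, -180.0]
wrist_force: [-0.1, 0.4, -0.1]
finger_gap: 0.0853
grasp_force: 0.0
```

```bash
echo '[370,230,-2.5,180]'>cmd.json; python3 plan.py 370,230,120,180; python3 plan.py 507,358,120,102; python3 plan.py  507,358,12,102
```

```text
370,230,120,180 offset [0.0, 0.0, -0.4083] ang z -0.0 dist 122
507,358,120,102 offset [-0.4567, 0.4267, -0.0] ang z 0.4333 dist 187
507,358,12,102 offset [0.0, 0.0, 0.36] ang z -0.0 dist 108
```

```bash
echo '[370,230,-2.5,180]'>cmd.json; python3 plan.py 370,230,120,180 438,294,120,141; python3 plan.py 507,358,120,102; python3 plan.py  507,358,12,102
```

```text
370,230,120,180 offset [0.0, 0.0, -0.4083] ang z -0.0 dist 122
438,294,120,141 offset [-0.2267, 0.2133, -0.4083] ang z 0.2167 dist 154
507,358,120,102 offset [-0.0445, 0.3105, -0.0] ang z 0.2167 dist 94
507,358,12,102 offset [0.0, 0.0, 0.36] ang z -0.0 dist 108
```

Emit:
{"name": "drive_tool", "arguments": {"offset": [[0, 0, -0.12], [0, 0, -0.27], [0, 0, -0.4083], [-0.2267, 0.2133, -0.4083], [-0.2267, 0.2133, -0.4083], [-0.2267, 0.2133, -0.4083], [-0.2267, 0.2133, -0.4083], [-0.2267, 0.2133, -0.4083]], "angular": [[0, 0, 0], [0, 0, 0], [0, 0, 0], [0, 0, 0.2167], [0, 0, 0.2167], [0, 0, 0.2167], [0, 0, 0.2167], [0, 0, 0.2167]]}}

```text
clock: 8.2
ee_pos: [0.4383, 0.2943, 0.1197]
eef_rot: [-179.9, -0.0, 140.7]
wrist_force: [1.6, -0.0, 0.6]
finger_gap: 0.0854
grasp_force: 0.0
```

Emit:
{"name": "drive_tool", "arguments": {"offset": [[-0.0445, 0.3105, 0], [-0.0445, 0.3105, 0], [-0.0445, 0.3105, 0], [-0.0445, 0.3105, 0], [-0.0445, 0.3105, 0], [-0.0445, 0.3105, 0], [-0.0445, 0.3105, 0], [-0.0445, 0.3105, 0]], "angular": [[0, 0, 0.2167], [0, 0, 0.2167], [0, 0, 0.2167], [0, 0, 0.2167], [0, 0, 0.2167], [0, 0, 0.2167], [0, 0, 0.2167], [0, 0, 0.2167]]}}

```text
clock: 9.0
ee_pos: [0.5074, 0.3581, 0.1203]
eef_rot: [180.0, -0.0, 102.1]
wrist_force: [-0.0, 0.8, 0.1]
finger_gap: 0.0859
grasp_force: 0.0
```

```bash
python3 fit.py top t3 437,36,45,50,75 370,230,70,18,60; python3 -c "
from h import *
import json
f=grab('wrist');save(f,'w1.png')
s=f['s'];print(s['ee_pos'],s['eef_rot'])
P=pts(f).reshape(-1,3)*1000
q=P[(abs(P[:,0]-507)<45)&(abs(P[:,1]-358)<45)&(P[:,2]>50)&(P[:,2]<75)].astype(np.float32)
print(len(q),cv2.minAreaRect(np.ascontiguousarray(q[:,:2])) if len(q) else '')"
```

```text
437,36,45,50,75 [436.6  35.7] [52.8 55. ] 88.9 z [55.3 59.4 63. ] 566
370,230,70,18,60 [396.1 207.2] [51.8 22.3] 26.8 z [22.9 26.5 30.9] 129
[0.50739832 0.35814276 0.12039057] [ 1.79993612e+02 -1.81473439e-03  1.02092781e+02]
5061 ((506.5992431640625, 358.4513244628906), (52.6356315612793, 53.59574508666992), 11.486783027648926)
```

Emit:
{"name": "drive_tool", "arguments": {"offset": [[0, 0, 0.11], [0, 0, 0.22], [0, 0, 0.31], [0, 0, 0.36], [0, 0, 0.36], [0, 0, 0.36], [0, 0, 0.36], [0, 0, 0.36]], "angular": [[0, 0, 0], [0, 0, 0], [0, 0, 0], [0, 0, 0], [0, 0, 0], [0, 0, 0], [0, 0, 0], [0, 0, 0]]}}

```text
clock: 9.9
ee_pos: [0.5088, 0.359, 0.0143]
eef_rot: [179.8, -0.1, 102.0]
wrist_force: [0.7, -0.6, 0.9]
finger_gap: 0.0854
grasp_force: 0.0
```

Emit:
{"name": "drive_tool", "arguments": {"offset": [[0, 0, 0], [0, 0, 0], [0, 0, 0], [0, 0, 0], [0, 0, 0], [0, 0, 0], [0, 0, 0], [0, 0, 0]], "angular": [[0, 0, 0], [0, 0, 0], [0, 0, 0], [0, 0, 0], [0, 0, 0], [0, 0, 0], [0, 0, 0], [0, 0, 0]], "jaw": 0}}

```text
clock: 10.7
ee_pos: [0.5078, 0.3584, 0.0129]
eef_rot: [180.0, -0.0, 102.0]
wrist_force: [-0.7, 0.5, 5.2]
finger_gap: 0.0495
grasp_force: 62.9
```

Emit:
{"name": "drive_tool", "arguments": {"offset": [[0, 0, -0.02], [0, 0, -0.06], [0, 0, -0.1], [0, 0, -0.13], [0, 0, -0.13], [0, 0, -0.13], [0, 0, -0.13], [0, 0, -0.13]], "angular": [[0, 0, 0], [0, 0, 0], [0, 0, 0], [0, 0, 0], [0, 0, 0], [0, 0, 0], [0, 0, 0], [0, 0, 0]]}}

```text
clock: 11.5
ee_pos: [0.5069, 0.3579, 0.0505]
eef_rot: [-179.9, 0.0, 102.0]
wrist_force: [0.4, 0.3, -1.0]
finger_gap: 0.0494
grasp_force: 62.5
```

```bash
python3 -c "
from h import *
s=[grab('top')['s'] for i in range(4)]
print([x['wrist_force'].round(2) for x in s],s[-1]['joint_torque'].round(2))"
```

```text
[array([ 0.36,  0.26, -1.04]), array([ 0.11,  0.38, -2.22]), array([ 0.72, -0.46, -1.36]), array([-0.55, -0.12, -2.29])] [ 0.000e+00 -6.364e+01 -4.604e+01  0.000e+00  1.000e-02  0.000e+00]
```

Emit:
{"name": "drive_tool", "arguments": {"offset": [[0, 0, 0.04], [0, 0, 0.08], [0, 0, 0.105], [0, 0, 0.118], [0, 0, 0.125], [0, 0, 0.129], [0, 0, 0.13], [0, 0, 0.13]], "angular": [[0, 0, 0], [0, 0, 0], [0, 0, 0], [0, 0, 0], [0, 0, 0], [0, 0, 0], [0, 0, 0], [0, 0, 0]]}}

```text
clock: 12.5
ee_pos: [0.5077, 0.3584, 0.0129]
eef_rot: [180.0, -0.0, 102.0]
wrist_force: [-3.8, -1.2, 4.5]
finger_gap: 0.0498
grasp_force: 63.0
```

Emit:
{"name": "drive_tool", "arguments": {"offset": [[0, 0, 0], [0, 0, 0], [0, 0, 0], [0, 0, 0], [0, 0, 0], [0, 0, 0], [0, 0, 0], [0, 0, 0]], "angular": [[0, 0, 0], [0, 0, 0], [0, 0, 0], [0, 0, 0], [0, 0, 0], [0, 0, 0], [0, 0, 0], [0, 0, 0]], "jaw": 1}}

```text
clock: 13.3
ee_pos: [0.5074, 0.3582, 0.0123]
eef_rot: [-180.0, 0.0, 102.0]
wrist_force: [0.3, 0.2, -0.9]
finger_gap: 0.0853
grasp_force: 0.0
```

```bash
echo '[507,358,12,102]'>cmd.json; python3 plan.py 507,358,130,102 507,300,130,124; python3 plan.py 575,162,130,164; python3 plan.py 642,24.5,120,164 ; python3 plan.py  642,24.5,12,164

```

```text
507,358,130,102 offset [0.0, 0.0, -0.3933] ang z -0.0 dist 118
507,300,130,124 offset [-0.1891, -0.0402, -0.3933] ang z -0.1222 dist 131
575,162,130,164 offset [-0.5081, -0.0693, -0.0] ang z -0.2222 dist 154
642,24.5,120,164 offset [-0.341, -0.379, 0.0333] ang z -0.0 dist 153
642,24.5,12,164 offset [0.0, 0.0, 0.36] ang z -0.0 dist 108
```

```bash
echo '[507,358,12,102]'>cmd.json; python3 plan.py 507,358,130,102 545,260,130,88; python3 plan.py 642,24.5,120,73.7 ; python3 plan.py  642,24.5,12,73.7

```

```text
507,358,130,102 offset [0.0, 0.0, -0.3933] ang z -0.0 dist 118
545,260,130,88 offset [-0.3459, 0.056, -0.3933] ang z 0.0778 dist 158
642,24.5,120,73.7 offset [-0.7732, 0.3505, 0.0333] ang z 0.0794 dist 255
642,24.5,12,73.7 offset [0.0, 0.0, 0.36] ang z -0.0 dist 108
```

Emit:
{"name": "drive_tool", "arguments": {"offset": [[0, 0, -0.1], [0, 0, -0.25], [0, 0, -0.3933], [0, 0, -0.3933], [-0.3459, 0.056, -0.3933], [-0.3459, 0.056, -0.3933], [-0.3459, 0.056, -0.3933], [-0.3459, 0.056, -0.3933]], "angular": [[0, 0, 0], [0, 0, 0], [0, 0, 0], [0, 0, 0], [0, 0, 0.0778], [0, 0, 0.0778], [0, 0, 0.0778], [0, 0, 0.0778]]}}

```text
clock: 14.1
ee_pos: [0.5459, 0.2587, 0.1299]
eef_rot: [-180.0, 0.0, 87.9]
wrist_force: [-0.1, 0.2, 0.7]
finger_gap: 0.085
grasp_force: 0.0
```

Emit:
{"name": "drive_tool", "arguments": {"offset": [[-0.7732, 0.3505, 0.0333], [-0.7732, 0.3505, 0.0333], [-0.7732, 0.3505, 0.0333], [-0.7732, 0.3505, 0.0333], [-0.7732, 0.3505, 0.0333], [-0.7732, 0.3505, 0.0333], [-0.7732, 0.3505, 0.0333], [-0.7732, 0.3505, 0.0333]], "angular": [[0, 0, 0.0794], [0, 0, 0.0794], [0, 0, 0.0794], [0, 0, 0.0794], [0, 0, 0.0794], [0, 0, 0.0794], [0, 0, 0.0794], [0, 0, 0.0794]]}}

```text
clock: 14.9
ee_pos: [0.642, 0.0266, 0.1199]
eef_rot: [-179.9, -0.0, 73.8]
wrist_force: [-0.4, -0.2, -0.6]
finger_gap: 0.0854
grasp_force: 0.0
```

```bash
python3 fit.py top t4 437,36,45,50,75 370,230,70,18,60 507,358,45,50,75; python3 fit.py wrist w2 642,24.5,45,50,75; python3 -c "
import cv2,numpy as np
cv2.imwrite('pics/tw.png',np.hstack([cv2.resize(cv2.imread('pics/t4.png'),(400,250)),cv2.resize(cv2.imread('pics/w2.png'),(400,250))]))"
```

```text
437,36,45,50,75 [436.7  35.7] [52.7 55.4] 89.5 z [55.2 59.4 63.3] 570
370,230,70,18,60 [371.  229.9] [86.8 55.6] 0.0 z [22.5 26.9 30.7] 921
507,358,45,50,75 [508.1 358. ] [52.5 53.2] 12.6 z [54.  59.2 63.4] 528
642,24.5,45,50,75 [642.9  24. ] [52.9 53.3] 74.6 z [54.  59.4 61. ] 5008
```

View pics/tw.png

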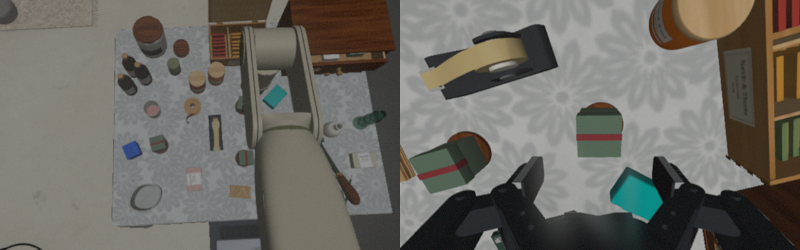

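Emit:
{"name": "drive_tool", "arguments": {"offset": [[0, 0, 0.11], [0, 0, 0.22], [0, 0, 0.31], [0, 0, 0.36], [0, 0, 0.36], [0, 0, 0.36], [0, 0, 0.36], [0, 0, 0.36]], "angular": [[0, 0, 0], [0, 0, 0], [0, 0, 0], [0, 0, 0], [0, 0, 0], [0, 0, 0], [0, 0, 0], [0, 0, 0]]}}

```text
clock: 15.8
ee_pos: [0.644, 0.0247, 0.0144]
eef_rot: [179.8, -0.0, 73.7]
wrist_force: [-0.1, -0.9, -0.1]
finger_gap: 0.0857
grasp_force: 0.0
```

Emit:
{"name": "drive_tool", "arguments": {"offset": [[0, 0, 0], [0, 0, 0], [0, 0, 0], [0, 0, 0], [0, 0, 0], [0, 0, 0], [0, 0, 0], [0, 0, 0]], "angular": [[0, 0, 0], [0, 0, 0], [0, 0, 0], [0, 0, 0], [0, 0, 0], [0, 0, 0], [0, 0, 0], [0, 0, 0]], "jaw": 0}}

```text
clock: 16.6
ee_pos: [0.6429, 0.0246, 0.0129]
eef_rot: [180.0, -0.0, 73.7]
wrist_force: [-1.1, -0.5, 5.1]
finger_gap: 0.05
grasp_force: 64.2
```

Emit:
{"name": "drive_tool", "arguments": {"offset": [[0, 0, -0.02], [0, 0, -0.06], [0, 0, -0.1], [0, 0, -0.13], [0, 0, -0.13], [0, 0, -0.13], [0, 0, -0.13], [0, 0, -0.13]], "angular": [[0, 0, 0], [0, 0, 0], [0, 0, 0], [0, 0, 0], [0, 0, 0], [0, 0, 0], [0, 0, 0], [0, 0, 0]]}}

```text
clock: 17.4
ee_pos: [0.6418, 0.0247, 0.0505]
eef_rot: [-179.9, 0.0, 73.7]
wrist_force: [-0.5, 0.8, -5.1]
finger_gap: 0.0497
grasp_force: 63.5
```

```bash
python3 -c "
from h import *
s=[grab('top')['s'] for i in range(4)]
print([x['wrist_force'].round(2) for x in s])"
```

```text
[array([-0.51,  0.78, -5.05]), array([ 0.4 ,  0.27, -5.18]), array([ 0.2 ,  0.11, -4.54]), array([-0.54, -0.25, -4.21])]
```

Emit:
{"name": "drive_tool", "arguments": {"offset": [[0, 0, 0.04], [0, 0, 0.08], [0, 0, 0.105], [0, 0, 0.118], [0, 0, 0.125], [0, 0, 0.129], [0, 0, 0.13], [0, 0, 0.13]], "angular": [[0, 0, 0], [0, 0, 0], [0, 0, 0], [0, 0, 0], [0, 0, 0], [0, 0, 0], [0, 0, 0], [0, 0, 0]]}}

```text
clock: 18.4
ee_pos: [0.6428, 0.0247, 0.013]
eef_rot: [180.0, -0.0, 73.7]
wrist_force: [-3.5, 0.1, 0.4]
finger_gap: 0.0496
grasp_force: 63.8
```

Emit:
{"name": "drive_tool", "arguments": {"offset": [[0, 0, 0], [0, 0, 0], [0, 0, 0], [0, 0, 0], [0, 0, 0], [0, 0, 0], [0, 0, 0], [0, 0, 0]], "angular": [[0, 0, 0], [0, 0, 0], [0, 0, 0], [0, 0, 0], [0, 0, 0], [0, 0, 0], [0, 0, 0], [0, 0, 0]], "jaw": 1}}

```text
clock: 19.2
ee_pos: [0.6424, 0.0247, 0.0122]
eef_rot: [-180.0, 0.0, 73.7]
wrist_force: [-1.5, 0.7, -0.3]
finger_gap: 0.0859
grasp_force: 0.0
```

```bash
echo '[642,24.5,12,73.7]'>cmd.json; python3 plan.py 642,24.5,130,73.7 560,29,130,82; python3 plan.py 437,36,120,89.5 ; python3 plan.py  437,36,12,89.5
python3 -c "
from h import *
import pickle
P=np.vstack([pts(f).reshape(-1,3) for f in [grab('top'),pickle.load(open('scene.pkl','rb'))]])*1000
for a,b in [((360,410),(-10,80)),((465,520),(-10,80)),((380,490),(-60,0)),((380,490),(72,140))]:
  q=P[(P[:,0]>a[0])&(P[:,0]<a[1])&(P[:,1]>b[0])&(P[:,1]<b[1])&(P[:,2]>11)&(P[:,2]<150)]; print(a,b,len(q),q.mean(0).round() if len(q) else '',q.max(0).round() if len(q) else '')"

```

```text
642,24.5,130,73.7 offset [0.0, 0.0, -0.3933] ang z -0.0 dist 118
560,29,130,82 offset [-0.0623, -0.2666, -0.3933] ang z -0.0461 dist 144
437,36,120,89.5 offset [-0.034, -0.4093, 0.0333] ang z -0.0417 dist 124
437,36,12,89.5 offset [0.0, 0.0, 0.36] ang z -0.0 dist 108
(360, 410) (-10, 80) 169 [404.  38.  79.] [410.  70.  90.]
(465, 520) (-10, 80) 203 [473.  31.  86.] [489.  60.  92.]
(380, 490) (-60, 0) 2 [469.  -0.  71.] [470.  -0.  74.]
(380, 490) (72, 140) 278 [474. 123.  42.] [490. 140.  90.]
```

Emit:
{"name": "drive_tool", "arguments": {"offset": [[0, 0, -0.1], [0, 0, -0.25], [0, 0, -0.3933], [0, 0, -0.3933], [-0.0623, -0.2666, -0.3933], [-0.0623, -0.2666, -0.3933], [-0.0623, -0.2666, -0.3933], [-0.0623, -0.2666, -0.3933]], "angular": [[0, 0, 0], [0, 0, 0], [0, 0, 0], [0, 0, 0], [0, 0, -0.0461], [0, 0, -0.0461], [0, 0, -0.0461], [0, 0, -0.0461]]}}

```text
clock: 20.05
ee_pos: [0.5601, 0.0293, 0.1303]
eef_rot: [180.0, -0.0, 82.0]
wrist_force: [0.3, 0.1, 0.4]
finger_gap: 0.0858
grasp_force: 0.0
```

Emit:
{"name": "drive_tool", "arguments": {"offset": [[-0.034, -0.4093, 0.0333], [-0.034, -0.4093, 0.0333], [-0.034, -0.4093, 0.0333], [-0.034, -0.4093, 0.0333], [-0.034, -0.4093, 0.0333], [-0.034, -0.4093, 0.0333], [-0.034, -0.4093, 0.0333], [-0.034, -0.4093, 0.0333]], "angular": [[0, 0, -0.0417], [0, 0, -0.0417], [0, 0, -0.0417], [0, 0, -0.0417], [0, 0, -0.0417], [0, 0, -0.0417], [0, 0, -0.0417], [0, 0, -0.0417]]}}

```text
clock: 20.85
ee_pos: [0.4382, 0.0361, 0.1205]
eef_rot: [180.0, -0.0, 89.5]
wrist_force: [0.3, -0.2, -0.1]
finger_gap: 0.0857
grasp_force: 0.0
```

```bash
python3 fit.py wrist w3 437,36,45,50,75; python3 fit.py scene s3 437,36,45,50,65 642,24.5,45,50,75; python3 fit.py top t5  642,24.5,45,50,75
```

```text
437,36,45,50,75 [437.4  35.2] [52.7 53. ] 0.0 z [55.4 59.4 61. ] 5025
437,36,45,50,65 [436.9  36.4] [53.8 54. ] 89.2 z [51.2 60.5 64.3] 591
642,24.5,45,50,75 [642.   25.6] [55.1 54.4] 74.2 z [51.7 60.4 64.4] 518
642,24.5,45,50,75 [643.2  24.5] [51.9 54.9] 74.5 z [53.9 59.5 63.4] 492
```

Emit:
{"name": "drive_tool", "arguments": {"offset": [[0, 0, 0.11], [0, 0, 0.22], [0, 0, 0.31], [0, 0, 0.36], [0, 0, 0.36], [0, 0, 0.36], [0, 0, 0.36], [0, 0, 0.36]], "angular": [[0, 0, 0], [0, 0, 0], [0, 0, 0], [0, 0, 0], [0, 0, 0], [0, 0, 0], [0, 0, 0], [0, 0, 0]]}}

```text
clock: 21.8
ee_pos: [0.4386, 0.0361, 0.0137]
eef_rot: [179.9, 0.0, 89.5]
wrist_force: [0.4, -0.2, 0.4]
finger_gap: 0.0854
grasp_force: 0.0
```

Emit:
{"name": "drive_tool", "arguments": {"offset": [[0, 0, 0], [0, 0, 0], [0, 0, 0], [0, 0, 0], [0, 0, 0], [0, 0, 0], [0, 0, 0], [0, 0, 0]], "angular": [[0, 0, 0], [0, 0, 0], [0, 0, 0], [0, 0, 0], [0, 0, 0], [0, 0, 0], [0, 0, 0], [0, 0, 0]], "jaw": 0}}

```text
clock: 22.6
ee_pos: [0.4379, 0.0361, 0.0129]
eef_rot: [179.9, 0.0, 89.5]
wrist_force: [-1.1, -0.8, 6.0]
finger_gap: 0.0498
grasp_force: 62.8
```

Emit:
{"name": "drive_tool", "arguments": {"offset": [[0, 0, -0.02], [0, 0, -0.06], [0, 0, -0.1], [0, 0, -0.13], [0, 0, -0.13], [0, 0, -0.13], [0, 0, -0.13], [0, 0, -0.13]], "angular": [[0, 0, 0], [0, 0, 0], [0, 0, 0], [0, 0, 0], [0, 0, 0], [0, 0, 0], [0, 0, 0], [0, 0, 0]]}}

```text
clock: 23.4
ee_pos: [0.4368, 0.0362, 0.0507]
eef_rot: [-179.9, -0.0, 89.5]
wrist_force: [-0.1, -0.7, -1.2]
finger_gap: 0.0496
grasp_force: 62.3
```

```bash
python3 -c "
from h import *
s=[grab('top')['s'] for i in range(4)]
print([x['wrist_force'].round(2) for x in s])"
```

```text
[array([-0.12, -0.66, -1.2 ]), array([-0.69, -0.38, -1.06]), array([-0.28, -0.34, -1.26]), array([ 0.15, -0.07, -2.57])]
```

Emit:
{"name": "drive_tool", "arguments": {"offset": [[0, 0, 0.04], [0, 0, 0.08], [0, 0, 0.105], [0, 0, 0.118], [0, 0, 0.125], [0, 0, 0.129], [0, 0, 0.13], [0, 0, 0.13]], "angular": [[0, 0, 0], [0, 0, 0], [0, 0, 0], [0, 0, 0], [0, 0, 0], [0, 0, 0], [0, 0, 0], [0, 0, 0]]}}

```text
clock: 24.4
ee_pos: [0.4374, 0.0362, 0.0129]
eef_rot: [-180.0, 0.0, 89.5]
wrist_force: [-3.4, -0.6, 3.9]
finger_gap: 0.0495
grasp_force: 62.9
```

Emit:
{"name": "drive_tool", "arguments": {"offset": [[0, 0, 0], [0, 0, 0], [0, 0, 0], [0, 0, 0], [0, 0, 0], [0, 0, 0], [0, 0, 0], [0, 0, 0]], "angular": [[0, 0, 0], [0, 0, 0], [0, 0, 0], [0, 0, 0], [0, 0, 0], [0, 0, 0], [0, 0, 0], [0, 0, 0]], "jaw": 1}}

```text
clock: 25.2
ee_pos: [0.4374, 0.0362, 0.0122]
eef_rot: [-180.0, 0.0, 89.5]
wrist_force: [-0.2, -0.5, -0.4]
finger_gap: 0.0855
grasp_force: 0.0
```

```bash
echo '[437,36,12,89.5]'>cmd.json; python3 plan.py 437,36,130,89.5 560,29,130,82; python3 plan.py 642.5,24.5,120,73.7 ; python3 plan.py  642.5,24.5,12,73.7
```

```text
437,36,130,89.5 offset [0.0, 0.0, -0.3933] ang z -0.0 dist 118
560,29,130,82 offset [-0.0198, 0.4102, -0.3933] ang z 0.0417 dist 171
642.5,24.5,120,73.7 offset [0.0234, 0.2744, 0.0333] ang z 0.0461 dist 83
642.5,24.5,12,73.7 offset [0.0, 0.0, 0.36] ang z -0.0 dist 108
```

Emit:
{"name": "drive_tool", "arguments": {"offset": [[0, 0, -0.1], [0, 0, -0.25], [0, 0, -0.3933], [0, 0, -0.3933], [-0.0198, 0.4102, -0.3933], [-0.0198, 0.4102, -0.3933], [-0.0198, 0.4102, -0.3933], [-0.0198, 0.4102, -0.3933]], "angular": [[0, 0, 0], [0, 0, 0], [0, 0, 0], [0, 0, 0], [0, 0, 0.0417], [0, 0, 0.0417], [0, 0, 0.0417], [0, 0, 0.0417]]}}

```text
clock: 26.0
ee_pos: [0.5626, 0.0288, 0.1295]
eef_rot: [180.0, -0.0, 82.0]
wrist_force: [-0.3, 0.0, -0.6]
finger_gap: 0.0854
grasp_force: 0.0
```

Emit:
{"name": "drive_tool", "arguments": {"offset": [[0.0234, 0.2744, 0.0333], [0.0234, 0.2744, 0.0333], [0.0234, 0.2744, 0.0333], [0.0234, 0.2744, 0.0333], [0.0234, 0.2744, 0.0333], [0.0234, 0.2744, 0.0333], [0.0234, 0.2744, 0.0333], [0.0234, 0.2744, 0.0333]], "angular": [[0, 0, 0.0461], [0, 0, 0.0461], [0, 0, 0.0461], [0, 0, 0.0461], [0, 0, 0.0461], [0, 0, 0.0461], [0, 0, 0.0461], [0, 0, 0.0461]]}}

```text
clock: 26.8
ee_pos: [0.6427, 0.0247, 0.121]
eef_rot: [180.0, -0.0, 73.7]
wrist_force: [-0.1, -0.1, -0.1]
finger_gap: 0.0853
grasp_force: 0.0
```

Emit:
{"name": "drive_tool", "arguments": {"offset": [[0, 0, 0.11], [0, 0, 0.22], [0, 0, 0.31], [0, 0, 0.36], [0, 0, 0.36], [0, 0, 0.36], [0, 0, 0.36], [0, 0, 0.36]], "angular": [[0, 0, 0], [0, 0, 0], [0, 0, 0], [0, 0, 0], [0, 0, 0], [0, 0, 0], [0, 0, 0], [0, 0, 0]]}}

```text
clock: 27.6
ee_pos: [0.6445, 0.0246, 0.0144]
eef_rot: [179.8, -0.0, 73.7]
wrist_force: [1.5, 0.1, 0.8]
finger_gap: 0.0854
grasp_force: 0.0
```

Emit:
{"name": "drive_tool", "arguments": {"offset": [[0, 0, 0], [0, 0, 0], [0, 0, 0], [0, 0, 0], [0, 0, 0], [0, 0, 0], [0, 0, 0], [0, 0, 0]], "angular": [[0, 0, 0], [0, 0, 0], [0, 0, 0], [0, 0, 0], [0, 0, 0], [0, 0, 0], [0, 0, 0], [0, 0, 0]], "jaw": 0}}

```text
clock: 28.4
ee_pos: [0.6432, 0.0247, 0.0129]
eef_rot: [180.0, -0.0, 73.7]
wrist_force: [-2.8, 0.0, 5.2]
finger_gap: 0.0498
grasp_force: 64.0
```

Emit:
{"name": "drive_tool", "arguments": {"offset": [[0, 0, -0.02], [0, 0, -0.06], [0, 0, -0.13], [0, 0, -0.22], [0, 0, -0.32], [0, 0, -0.42], [0, 0, -0.52], [0, 0, -0.58]], "angular": [[0, 0, 0], [0, 0, 0], [0, 0, 0], [0, 0, 0], [0, 0, 0], [0, 0, 0], [0, 0, 0], [0, 0, 0]]}}

```text
clock: 29.2
ee_pos: [0.6437, 0.0246, 0.1899]
eef_rot: [179.8, -0.0, 73.7]
wrist_force: [0.6, 0.7, -4.8]
finger_gap: 0.0498
grasp_force: 63.2
```

Emit:
{"name": "drive_tool", "arguments": {"offset": [[0, 0, 0], [0, 0, 0], [0, 0, 0], [0, 0, 0], [0, 0, 0], [0, 0, 0], [0, 0, 0], [0, 0, 0]], "angular": [[0, 0, 0], [0, 0, 0], [0, 0, 0], [0, 0, 0], [0, 0, 0], [0, 0, 0], [0, 0, 0], [0, 0, 0]]}}

```text
clock: 30.0
ee_pos: [0.6429, 0.0247, 0.1862]
eef_rot: [-180.0, 0.0, 73.7]
wrist_force: [-0.1, 0.3, -5.0]
finger_gap: 0.0495
grasp_force: 63.3
```

```bash
python3 fit.py top t6 437,36,45,50,75 507,358,45,50,75 370,230,70,18,60; python3 fit.py scene s6 437,36,45,50,75 642,24.5,60,160,270 641,378,50,40,90 648,226,60,15,60; python3 -c "
from h import *
s=telemetry.read_state();print(s['clock'],s['wrist_force'],s['ee_pos'],s['grasp_force'])"
```

```text
437,36,45,50,75 [436.8  35.7] [52.7 54.7] 89.4 z [54.2 59.3 63.3] 570
507,358,45,50,75 [508.5 358. ] [53.  53.1] 12.4 z [54.3 59.4 63.2] 530
370,230,70,18,60 [371.1 230. ] [86.9 55.8] 0.0 z [22.5 27.  30.8] 920
437,36,45,50,75 [436.8  35.7] [54.3 55.8] 0.3 z [51.8 60.8 64.5] 602
642,24.5,60,160,270 [640.6  19.2] [ 44.3 127.9] 69.7 z [185.9 234.4 268. ] 1402
641,378,50,40,90 [640.4 378.5] [66.3 62.3] 26.6 z [41.  58.6 73.7] 405
648,226,60,15,60 [650.3 220.8] [108.9  87.7] 12.6 z [16.8 37.9 48.1] 602
30.1 [-0.01498977 -0.65984902 -5.12208174] [0.64295363 0.02466782 0.18635878] 63.316168785095215
```

View pics/s6.png

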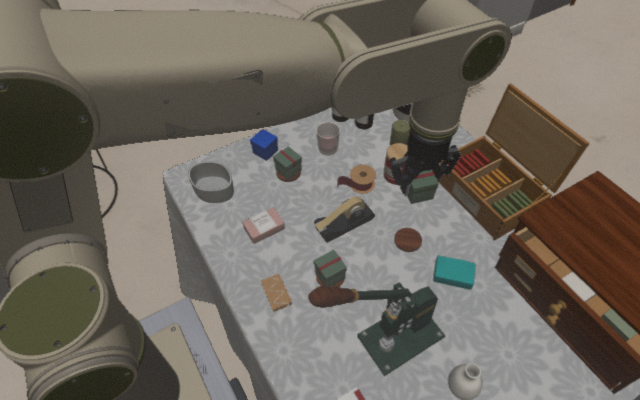

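The picture shows the heavy box held upright in the gripper at (423,187), with its coaster bare at (408,240). The two light boxes stand on their coasters at (288,163) and (330,269), the soap lies flat at (263,224), and the votive and spool are where they started.

```bash
python3 -c "
from cell import job_done
print(job_done())"
```

```text
the job is handed in; nothing more can be done
None
```

The job is handed in: the soap lies flat on the tablecloth, all three boxes were hefted, and the heaviest (about 5 N on the wrist, against under 2 N for the others) is held upright about 18 cm above the table; no verdict was returned.

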